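# Clamp the jar in the crank-driven jar holder

### The job

The jar with the dark lid stands loose in the jar holder on the counter. Swing the folded handle of the holder's crank out until it stands upright, crank clockwise until the jaw grips the jar firmly against the far stop without overtightening it, then fold the handle fully back down onto the crank arm and let go. Leave the jar clamped and upright, and do not disturb the food tin and the dark mug standing in front of it.

Things in the scene. Friction and masses are not known exactly. Their poses are not given: they have to be found in the camera images.
- holder: Jar holder fixed on the counter: wooden board 110 x 262 mm, 14 mm thick, with a dark steel gear housing (60 x 62 mm, top 78 mm above the counter) at one end. Origin at counter height on the vertical crank axis through the housing; z up; -y points along the board toward the jar. Beyond the jar stands a fixed V-shaped stop, its V's bottom set anywhere 164 to 184 mm from the axis (not reported).
- crank_axis (a point): Point on the vertical crank axis, 120 mm above the counter, the height of the handle's fold pin. It does not move.
- crank (a joint): Crank angle (rad), grows clockwise seen from above; drives the jaw 8 mm per rad, 3 to 7 rad in all. No ratchet: friction holds it. Moving it by the knob takes 8 N (about 5 N stays when one pauses) while the jaw runs free or pushes the jar; with the jar seated in the stop it climbs 1 N per 4 mm of knob travel: 3 to 4 N above free running is a firm grip, 7 N above is overtightening.
- handle_hinge (a point): Horizontal fold pin of the handle, in the fork at the end of the crank arm, 60 mm from the crank axis, 120 mm above the counter; goes round with the crank. Its x axis points outward along the arm, its y axis along the pin. The steel arm is 13 mm wide, its top 99 mm above the counter; the fork is 18 mm wide, its top 128 mm above the counter.
- handle (a joint): Fold angle of the handle (rad): 0 = folded flat, lying over the arm and pointing inward toward the crank axis; 1.57 = swung out, standing straight up from the fold pin (it stops at 1.60). A little friction keeps it wherever it is left.
- handle_grip (a point): Centre of the wooden ball knob, 24 mm across, at the handle's free end, 45 mm from the fold pin, on a stem 11 mm thick; the place to grip. Knob and stem spin freely on the handle's rod: a gripper on the upright handle need not turn with the crank. Folded, the knob's centre is 120 mm above the counter and fingers may reach beside it down to 101 mm; upright, it is at 165 mm.
- jaw: Dark steel jaw plate with a rubber face, on rubber cushions, 66 mm wide, 18 to 74 mm above the counter, between housing and jar. Its face is 51 mm from the crank axis when joint crank is 0; its origin is then that of the holder, and moves along the holder's -y as it closes.
- jar: Glass jar with a dark screw lid, about 71 x 76 mm across (not quite round) and 98 mm high, 0.3 kg, standing loose on the holder's board between jaw and stop; origin at the centre of its underside, 14 mm above the counter.
- tin: Bystander: food tin, 75 mm across, 58 mm high; origin at the centre of its underside.
- mug: Bystander: dark mug, 92 x 127 x 95 mm with its handle; origin at the centre of its underside.
Mind the look-alikes: they are no part of the job. Leave any blue look-alike of the jar alone.

How it is judged:
On the way, in this order (a step that is already met when the one before it is completed fails the run):
1. the handle is swung out upright (value of joint handle above 1.3 rad), for 0.2 s.
2. with the handle out, the jaw is cranked until it grips the jar firmly (15 N or more) (contact force between jaw and jar above 15 N and value of joint handle above 1.1 rad), for 0.2 s.
3. the handle is folded back flat onto the arm (value of joint handle below 0.15 rad), for 0.2 s.
At the end, for the whole second after the job is handed in: The jaw presses on the jar with 15 to 60 N, the handle is folded to within 0.15 rad of flat, the jar stands upright within 0.1 rad, and jar and crank are at rest (contact force between jaw and jar between 15 and 60 N and value of joint handle below 0.15 rad and angle between jar's own z axis and vertical below 0.1 rad and linear speed of jar below 0.02 m/s and velocity of joint crank between -0.1 and 0.1 rad/s); the robot touches nothing.
It fails at once if the jar is overtightened: the jaw presses on it with more than 70 N (contact force between jaw and jar above 70 N).
It fails at once if the tin or mug is moved by more than 30 mm (distance of any of tin, mug from where it was at the start of the episode above 0.03 m).
It also fails if it takes over 72 s, if anything falls off the work surface, if the arm or the gripper's body presses on something with over 40 N, if the wrist force passes 120 N, or if a joint passes its speed limit or range.

### The arm

A 6-joint arm with a two-finger parallel gripper is mounted at the origin on the work surface; the furniture and walls round the work are solid. World frame = base frame: x ahead of the robot, y to its left, z up, the work surface at z = 0. Lengths are in m, angles in rad, forces in N, time in s.
With the tool pointing down it reaches from about 0.275 to 0.725 m from the base axis. Payload 5.6 kg.
Tool frame: the origin (TCP) lies at the very end of the fingers, on their centre line; the grasp point (between the pads) lies 19 mm behind it; z points along the fingers, y is the line along which they close (so a half turn about z gives the same grasp; the last joint's range is limited). The gripper opens to 85 mm and grips with 20 to 120 N. Pads are 22 mm wide; open, the fingers measure 114 mm over their backs; the gripper's body (76 mm by 85 mm) begins 54 mm behind the grasp point. The pads swing forward as they close: fully open they stand 13 mm farther back than shut.
Start: joints at [1.471, 0.255, 0.108, 0, -1.424, -0.285], TCP at [0.206, 0.51, 0.231] pointing down, gripper open.
Joint ranges: [-2.95, 2.95], [-1.21, 1.97], [-1.09, 1.5], [-2.87, 1.71], [-2.94, -0.07], [-3.05, 3.05]. Speed limits (rad/s): [2.57, 2.57, 3.14, 3.14, 3.14, 3.14].

### API

Orientations are given as a 3x3 rotation matrix whose columns are the frame's x, y, z axes.
In Python, from cell import state, get_image, camera_params, job_done, regions_of, pinpoint gives the robot as it stands. The module is installed in compiled form; this text tells all that it offers.
- The arm moves only by the shell command python3 -m jog 'ROWS'. ROWS is a JSON object of lists of equal length, an entry for each row: "fingers": the finger opening in m, from 0 to 0.0854; "dp": the shift along the tool's x, y, z in m, a list of three; "turn": the turn, a rotation vector about the tool's x, y, z in degrees, a list of three. In form: {"fingers": [fingers, ...], "dp": [[tx, ty, tz], ...], "turn": [[rx, ry, rz], ...]}. A call has 1 to 5 rows; each row shifts and turns the commanded pose from where the row before left it, along the tool's axes as they then stand; what a row does not reach is not made up. A row lasts 1/8 s, in which the tool goes at most 62.5 mm and 10.7 degrees, less where a joint would pass 70% of its speed; a pose out of reach is approached as far as the arm can. A call is refused whole if a number of a shift passes 0.0625 or a number of a turn 10.7, either way. A call with a gripper value outside its range is refused whole. The fingers move at their own pace and stop on an object; the grip force is fixed at half the most. Time passes only in rows, so rows that do not move let the fingers close. It gives the time, the measured TCP pose, the force, the opening and the grip force at its end, in the units of the state.
- state(): the state, without advancing time (a new reading comes with each control period).
- get_image(name): name is "scene" or "side" or "wrist"; returns the picture (420x560x3 uint8, red, green, blue); there is no depth.
- camera_params(name): a dict with "intrinsics" (3x3 intrinsics, pixels), "R" (3x3) and "t" (3): a world point X has camera coordinates R X + t; the wrist camera has in their place "hand_eye" (4x4, takes a point from camera to tool coordinates, whose origin is the TCP and whose axes are the flange's). Camera axes: x right, y down, z forward; pixel columns grow to the right and rows downward; lengths in m; the calibration is good to about 2 mm. A picture is of the moment at which its call begins: read the wrist's pose just before it. camera_params takes no time and is no camera call.
- job_done(): hands the job in; it is judged then, once.
Trained networks look in the newest picture that a camera, given by its name, has taken for a name from the list of things; names that differ only in an ending like _2 or _b are one class to them, and where a whole thing is asked for, a point or a joint stands for the part that bears it (a point fixed in the world has none). Each returns a list of dicts, best first, with "p" (0 to 1); they miss things now and then, are a little off and sometimes report something else, mostly with a low value. They report only what shows in the picture. A call takes as long as a camera call. They do not tell look-alikes from the thing itself.
- regions_of(camera, name): "pixels" (420x560 bool, what is visible of it).
- pinpoint(camera, name): "xyz" ([x, y, z] in m, in the coordinates of the camera as it stood for that picture, good to about 4 mm: a listed point, or the origin of a listed thing).
The state is a dict: "time_s": time; "qpos": joint angles; "qvel": joint speeds; "joint_torque": joint torques, N m; "tool_pos": TCP position; "orientation": TCP orientation; "force": force on the tool from outside, world axes, zero at the start; "ft_torque": the same for the moment, N m; "gripper_width": finger opening in m; "finger_force": force on a finger pad.
Only numpy, scipy, OpenCV 4.12 (cv2) and the standard library are available. Lean on these libraries where they do the work, as an engineer would, in place of code of your own. Each camera call takes 0.05 s, during which the arm holds its last target. There are 200 camera calls.

## Working session

There is one attempt and no reset: what is moved stays moved. The work goes in short steps, Python scripts to look and compute and a shell command to move; the robot and the scene stay as the last step left them, time stands still between calls to the robot, and variables do not carry over. Pictures are saved under pics/ and viewed, at most 13 in all, crops included, and the job is handed in when it is done.

```bash
mkdir -p pics; cat > h.py <<'E'
import numpy as np, cv2
from cell import *
def save(cam,fn):
    im=get_image(cam); cv2.imwrite('pics/'+fn,im[:,:,::-1]); return im
def toworld(cam,p,s=None):
    c=camera_params(cam)
    if cam=='wrist':
        s=s or state(); H=np.array(c['hand_eye']); q=H[:3,:3]@p+H[:3,3]
        return np.array(s['orientation'])@q+np.array(s['tool_pos'])
    return np.array(c['R']).T@(np.array(p)-np.array(c['t']))
def find(cam,names,n=2):
    s=state()
    for k in names:
        for d in pinpoint(cam,k)[:n]:
            print(cam,k,round(d['p'],2),np.round(toworld(cam,d['xyz'],s),4))
E
python3 - <<'E'
from h import *
s=state(); print(s)
for c in ['scene','side']:
    save(c,c+'0.png'); find(c,['holder','crank_axis','handle_hinge','handle_grip','jar','tin','mug','jaw'])
a=cv2.imread('pics/scene0.png');b=cv2.imread('pics/side0.png')
cv2.imwrite('pics/both0.png',cv2.resize(np.vstack([a,b]),(400,600)))
E
```

```text
{'time_s': 0.0, 'qpos': array([ 1.47059961e+00,  2.55702819e-01,  1.06968831e-01, -4.83005122e-04,
       -1.42392422e+00, -2.84616098e-01]), 'qvel': array([-0.00013927,  0.00207982, -0.00190406,  0.00033783, -0.00084011,
       -0.00034772]), 'joint_torque': array([ 6.59966172e-04, -3.86637783e+01,  2.37940854e+01,  5.36508366e+00,
       -6.12732096e-03, -1.01707008e-05]), 'tool_pos': array([0.20620762, 0.5093157 , 0.23040372]), 'orientation': array([[ 9.26842033e-01, -3.75450939e-01, -6.61649006e-04],
       [-3.75451516e-01, -9.26840279e-01, -1.80472997e-03],
       [ 6.43446113e-05,  1.92111672e-03, -9.99998153e-01]]), 'force': array([-0.71491812, -0.61925199, -0.67018318]), 'ft_torque': array([-0.01035713,  0.01779132,  0.00239218]), 'finger_force': 0.0, 'gripper_width': 0.0850002596225391}
scene holder 0.85 [ 4.851e-01 -1.265e-01 -2.000e-04]
scene crank_axis 0.77 [ 0.484  -0.1263  0.1219]
scene handle_hinge 0.85 [ 0.5453 -0.1201  0.1185]
scene handle_grip 0.52 [ 0.4951 -0.1229  0.1245]
scene jar 0.61 [0.521  0.0384 0.001 ]
scene jar 0.58 [ 0.5047 -0.232   0.0159]
scene tin 0.84 [0.3917 0.0823 0.0016]
scene mug 0.77 [ 0.332  -0.269   0.0024]
side holder 0.67 [ 0.4818 -0.1276  0.0026]
side crank_axis 0.58 [ 0.4861 -0.1269  0.1186]
side handle_hinge 0.58 [ 0.5469 -0.1219  0.1216]
side handle_grip 0.5 [ 0.4965 -0.1239  0.1208]
side jar 0.84 [ 0.4965 -0.2337  0.0147]
side tin 0.79 [ 0.3916  0.0811 -0.0028]
side mug 0.9 [ 0.3312 -0.2713 -0.0005]
```

View pics/scene0.png

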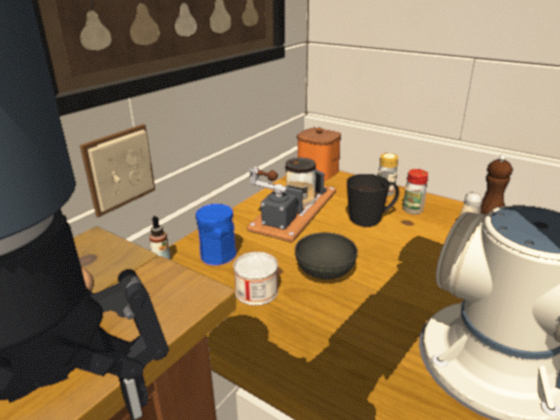

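View pics/side0.png

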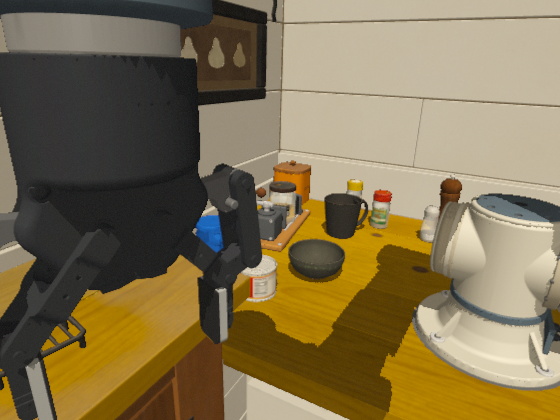

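The scene view shows the holder at about (285,205), with the crank arm pointing to the wall (knob about (270,175)). The jar is at (300,175), the blue decoy at (215,235), the tin at (257,278) and the mug at (367,200). The side view agrees. I'll move above the crank now.

```bash
python3 - <<'E'
from h import *
c=camera_params('scene');R=np.array(c['R']);t=np.array(c['t']);K=np.array(c['intrinsics']);C=-R.T@t
for uv in [(185,237),(250,190),(300,165)]:
    d=R.T@np.linalg.inv(K)@np.array([*uv,1.]); print(uv,np.round(C-d*C[2]/d[2],3))
print(C)
E
python3 -m jog '{"fingers":[0.085,0.085,0.085,0.085,0.085],"dp":[[0.03,0.03,-0.04],[0.042,0.041,-0.018],[0.042,0.041,-0.015],[0.042,0.041,-0.015],[0.042,0.041,0]],"turn":[[0,0,0],[0,0,0],[0,0,0],[0,0,0],[0,0,0]]}'
python3 -m jog '{"fingers":[0.06,0.06,0.06,0.06,0.06],"dp":[[0.042,0.041,0],[0.042,0.041,0],[0.042,0.041,0],[0.042,0.041,0],[0.042,0.041,0]],"turn":[[0,0,0],[0,0,0],[0,0,0],[0,0,0],[0,0,0]]}'
```

```text
(185, 237) [0.626 0.02  0.   ]
(250, 190) [ 0.652 -0.235  0.   ]
(300, 165) [ 0.634 -0.442  0.   ]
[-0.01666691  0.58032782  0.51503937]
time_s: 1.52
tool_pos: [0.3179, 0.2542, 0.3208]
orientation: [[0.927, -0.375, 0.002], [-0.375, -0.927, 0.003], [0.001, -0.003, -1.0]]
force: [1.3, 0.1, 0.1]
gripper_width: 0.085
finger_force: 0.0
time_s: 2.15
tool_pos: [0.4352, -0.0151, 0.3196]
orientation: [[0.927, -0.375, 0.001], [-0.375, -0.927, 0.0], [0.001, -0.001, -1.0]]
force: [1.6, 0.6, 1.3]
gripper_width: 0.0594
finger_force: 0.0
```

```bash

python3 -m jog '{"fingers":[0.05,0.05,0.05,0.05,0.05],"dp":[[0.048,0.039,0],[0.048,0.039,0],[0,0,0],[0,0,0],[0,0,0]],"turn":[[0,0,0],[0,0,0],[0,0,-9],[0,0,-9],[0,0,-9]]}'
python3 -m jog '{"fingers":[0.05],"dp":[[0,0,0]],"turn":[[0,0,0]]}'
python3 - <<'E'
from h import *
s=state();save('wrist','w1.png');
find('wrist',['holder','crank_axis','handle_hinge','handle_grip','jar','jaw'])
E
```

```text
time_s: 2.78
tool_pos: [0.4946, -0.1219, 0.3192]
orientation: [[0.996, 0.091, -0.0], [0.091, -0.996, -0.0], [-0.0, -0.0, -1.0]]
force: [-0.9, -0.6, -0.1]
gripper_width: 0.0502
finger_force: 0.0
time_s: 2.9
tool_pos: [0.4945, -0.1216, 0.3193]
orientation: [[0.996, 0.085, 0.0], [0.085, -0.996, 0.0], [0.0, -0.0, -1.0]]
force: [0.3, 0.8, 0.1]
gripper_width: 0.0499
finger_force: 0.0
wrist holder 0.66 [ 0.4896 -0.1219  0.0042]
wrist holder 0.5 [ 0.3909  0.0801 -0.0025]
wrist handle_hinge 0.95 [ 0.5431 -0.1196  0.1175]
wrist handle_grip 0.57 [ 0.5    -0.1208  0.1185]
wrist jar 0.96 [ 0.5027 -0.2273  0.0187]
wrist jar 0.61 [ 0.5237  0.0303 -0.0025]
wrist jaw 0.63 [ 0.5407 -0.1203  0.1208]
```

View pics/w1.png

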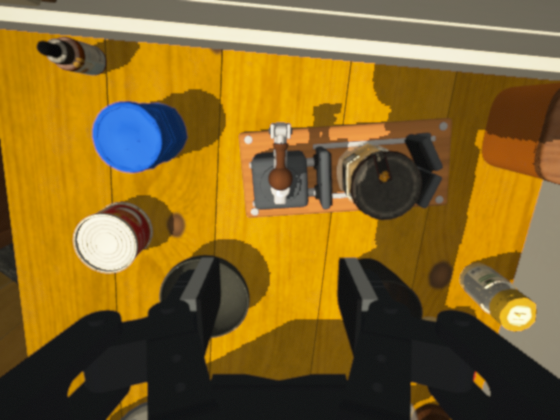

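The wrist view shows the folded knob at (280,178) and the hinge at (281,130), with the arm nearly parallel to tool x. The jar lid is at (385,183) and the V stop at (425,165). Next I descend on the knob.

```bash

python3 -m jog '{"fingers":[0.05,0.05,0.05,0.05],"dp":[[0.0045,0.001,0.05],[0,0,0.05],[0,0,0.05],[0,0,0]],"turn":[[0,0,-1],[0,0,0],[0,0,0],[0,0,0]]}'
python3 - <<'E'
from h import *
s=state();save('wrist','w2.png');
find('wrist',['handle_hinge','handle_grip'])
find('scene',['handle_grip'])
E
```

```text
time_s: 3.75
tool_pos: [0.4963, -0.122, 0.166]
orientation: [[0.995, 0.103, -0.009], [0.103, -0.995, 0.0], [-0.008, -0.001, -1.0]]
force: [0.1, -0.4, 1.2]
gripper_width: 0.05
finger_force: 0.0
wrist handle_grip 0.81 [ 0.5024 -0.1223  0.1198]
scene handle_grip 0.52 [ 0.4951 -0.1229  0.1245]
```

View pics/w2.png

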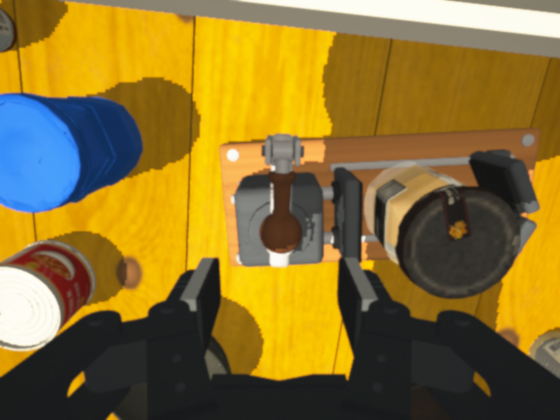

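Knob at (281,232) sits centred between the fingers (about column 279), and the arm is in line with tool x. Now I go down and grip.

```bash

python3 -m jog '{"fingers":[0.05,0.05,0.05,0.015,0.015],"dp":[[0.004,0,0.03],[0,0,0.032],[0,0,0],[0,0,0],[0,0,0]],"turn":[[0,0,0],[0,0,0],[0,0,0],[0,0,0],[0,0,0]]}'
python3 -m jog '{"fingers":[0.015,0.015],"dp":[[0,0,0],[0,0,0]],"turn":[[0,0,0],[0,0,0]]}'
```

```text
time_s: 4.58
tool_pos: [0.5047, -0.122, 0.1097]
orientation: [[0.995, 0.104, 0.004], [0.104, -0.995, -0.001], [0.004, 0.001, -1.0]]
force: [0.3, 0.4, 3.7]
gripper_width: 0.0205
finger_force: 58.5
time_s: 4.82
tool_pos: [0.5047, -0.122, 0.1094]
orientation: [[0.995, 0.104, 0.004], [0.104, -0.995, -0.001], [0.004, 0.001, -1.0]]
force: [0.5, -0.7, 6.3]
gripper_width: 0.0207
finger_force: 58.6
```

```bash

python3 -m jog '{"fingers":[0.045,0.045,0.045,0.015,0.015],"dp":[[0,0,0],[-0.003,0,0],[0,0,0.006],[0,0,0],[0,0,0]],"turn":[[0,0,0],[0,0,0],[0,0,0],[0,0,0],[0,0,0]]}'
python3 -m jog '{"fingers":[0.015,0.015],"dp":[[0,0,0],[0,0,0]],"turn":[[0,0,0],[0,0,0]]}'
```

```text
time_s: 5.45
tool_pos: [0.4995, -0.1224, 0.1009]
orientation: [[0.995, 0.104, -0.002], [0.104, -0.995, -0.001], [-0.002, 0.0, -1.0]]
force: [-1.0, -1.8, -0.1]
gripper_width: 0.0214
finger_force: 58.6
time_s: 5.7
tool_pos: [0.4996, -0.1223, 0.1011]
orientation: [[0.995, 0.104, -0.001], [0.104, -0.995, -0.0], [-0.001, 0.0, -1.0]]
force: [-0.8, -3.5, -1.2]
gripper_width: 0.0206
finger_force: 58.6
```

```bash

python3 -m jog '{"fingers":[0.015,0.015,0.015],"dp":[[0.0022,0,-0.0139],[0.0064,0,-0.0125],[0,0,0]],"turn":[[0,0,0],[0,0,0],[0,0,0]]}'
python3 -m jog '{"fingers":[0.015,0.015,0.015,0.015,0.015],"dp":[[0.01,0,-0.01],[0.0125,0,-0.0064],[0.0108,0,-0.0021],[0,0,0],[0,0,0]],"turn":[[0,0,0],[0,0,0],[0,0,0],[0,0,0],[0,0,0]]}'
python3 - <<'E'
from h import *
save('scene','s3.png'); find('scene',['handle_grip','handle_hinge'])
a=cv2.imread('pics/s3.png')[100:280,180:420]; cv2.imwrite('pics/s3c.png',cv2.resize(a,None,fx=3,fy=3))
E
```

```text
time_s: 6.08
tool_pos: [0.5088, -0.1209, 0.1292]
orientation: [[0.995, 0.105, 0.0], [0.105, -0.995, 0.0], [0.0, -0.0, -1.0]]
force: [-6.0, -0.9, 2.8]
gripper_width: 0.0209
finger_force: 59.2
time_s: 6.7
tool_pos: [0.542, -0.118, 0.1464]
orientation: [[0.995, 0.104, 0.001], [0.104, -0.995, -0.001], [0.001, 0.001, -1.0]]
force: [-0.9, -5.1, -2.9]
gripper_width: 0.0206
finger_force: 59.7
scene handle_grip 0.41 [ 0.5293 -0.1221  0.1669]
scene handle_hinge 0.87 [ 0.5436 -0.1207  0.1223]
```

View pics/s3c.png

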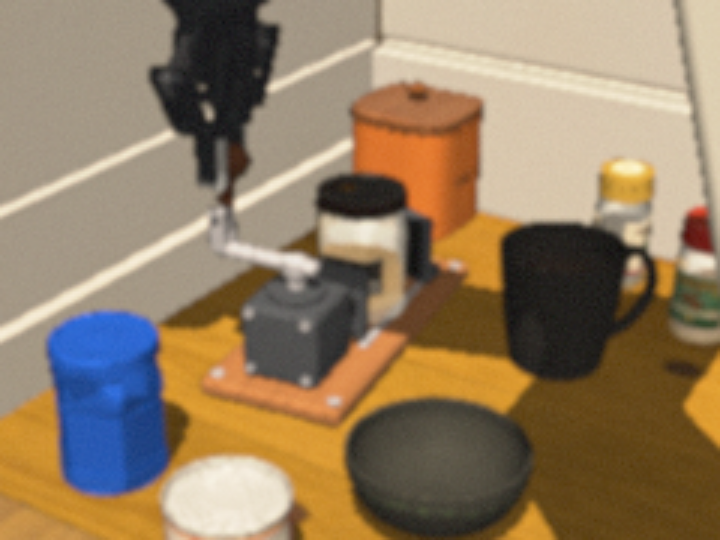

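The crop shows the handle upright in the fingers above the hinge, with the jar and bystanders untouched. I start cranking clockwise.

```bash

python3 -m jog '{"fingers":[0.015,0.015,0.015,0.015,0.015],"dp":[[-0.0028,0.0178,0],[-0.0082,0.016,0],[-0.0127,0.0127,0],[-0.016,0.0082,0],[-0.0178,0.0028,0]],"turn":[[0,0,0],[0,0,0],[0,0,0],[0,0,0],[0,0,0]]}'
python3 -m jog '{"fingers":[0.015],"dp":[[0,0,0]],"turn":[[0,0,0]]}'
cat > c.py <<'E'
from h import *
A=np.array([.485,-.125]);s=state();p=np.array(s['tool_pos'])[:2]-A;R=np.hypot(*p);r=p/R;t=np.array([r[1],-r[0]])
f=np.array(s['force'])[:2];psi=6-np.degrees(np.arctan2(p[1],p[0]))
print('R %.4f psi %.1f Frad %.1f Ftan %.1f z %.4f q6 %.2f t %.2f'%(R,psi%360,f@r,f@t,s['tool_pos'][2],s['qpos'][5],s['time_s']))
E
python3 c.py
```

```text
time_s: 7.48
tool_pos: [0.4948, -0.179, 0.1469]
orientation: [[0.995, 0.104, 0.011], [0.104, -0.995, 0.003], [0.011, -0.002, -1.0]]
force: [9.5, 6.2, -1.9]
gripper_width: 0.0192
finger_force: 58.7
time_s: 7.6
tool_pos: [0.4932, -0.1805, 0.1479]
orientation: [[0.995, 0.104, 0.008], [0.104, -0.995, 0.0], [0.008, 0.001, -1.0]]
force: [6.2, -0.3, -1.3]
gripper_width: 0.0163
finger_force: 49.1
R 0.0561 psi 87.6 Frad 1.2 Ftan -6.1 z 0.1479 q6 1.73 t 7.60
```

```bash
python3 - <<'E'
from h import *
save('wrist','w4.png'); find('wrist',['handle_grip','jar']); save('scene','s4.png'); find('scene',['handle_grip','handle_hinge'])
a=cv2.imread('pics/s4.png')[110:240,230:370]; a=cv2.resize(a,(452,420))
b=cv2.imread('pics/w4.png')[:,106:454]
cv2.imwrite('pics/c4.png',np.hstack([b,a]))
E
```

```text
wrist handle_grip 0.95 [ 0.4797 -0.1809  0.1637]
wrist jar 0.91 [ 0.5037 -0.2273  0.0173]
wrist jar 0.58 [ 0.5266  0.0316 -0.003 ]
scene handle_grip 0.68 [ 0.4766 -0.1849  0.1681]
scene handle_hinge 0.72 [ 0.4813 -0.187   0.1199]
```

View pics/c4.png

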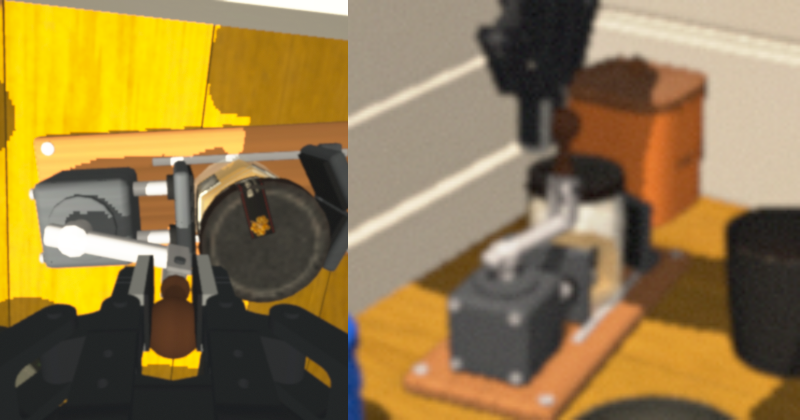

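```bash
python3 - <<'E'
from h import *
c=camera_params('wrist');H=np.array(c['hand_eye']);K=np.array(c['intrinsics'])
print(np.round(H,3))
for z in [0,-.019]:
    for x in [-.012,0,.012]:
        q=np.linalg.inv(H)@np.array([x,0,z,1]);u=K@q[:3];print(x,z,np.round(u[:2]/u[2]))
r=regions_of('wrist','handle_grip')
for d in r[:1]:
    v,u=np.nonzero(d['pixels']);print(d['p'],u.min(),u.max(),v.min(),v.max())
    w=v>305; print(u[w].mean(),v[w].mean())
E
python3 c.py
```

```text
[[ 0.    -0.962 -0.273  0.07 ]
 [ 1.     0.    -0.001 -0.   ]
 [ 0.001 -0.273  0.962 -0.143]
 [ 0.     0.     0.     1.   ]]
-0.012 0 [280. 300.]
0 0 [280. 275.]
0.012 0 [280. 250.]
-0.012 -0.019 [280. 324.]
0 -0.019 [280. 297.]
0.012 -0.019 [280. 269.]
0.82 256 302 271 358
278.7232472324723 331.03367158671585
R 0.0563 psi 87.2 Frad 1.5 Ftan -3.8 z 0.1479 q6 1.73 t 7.95
```

```bash

python3 -m jog '{"fingers":[0.045,0.045,0.045,0.015,0.015],"dp":[[0,0,0],[-0.0065,0,0.001],[-0.0065,0,0.001],[0,0,0],[0,0,0]],"turn":[[0,0,0],[0,0,0],[0,0,0],[0,0,0],[0,0,0]]}'
python3 -m jog '{"fingers":[0.015,0.015],"dp":[[0,0,0],[0,0,0]],"turn":[[0,0,0],[0,0,0]]}'
cat >> h.py <<'E'
def ball():
    get_image('wrist'); c=camera_params('wrist');H=np.array(c['hand_eye']);K=np.array(c['intrinsics'])
    q=np.linalg.inv(H)@np.array([0,0,-.019,1]);u=K@q[:3];d0=q[2];u=u[:2]/u[2]
    for d in pinpoint('wrist','handle_grip')[:1]:
        p=H[:3,:3]@d['xyz']+H[:3,3]; print('knob in tool',np.round(p,4),round(d['p'],2))
E
cat >> c.py <<'E'
ball()
find('scene',['handle_hinge'],1) if 0 else None
E
python3 c.py; python3 - <<'E'
from h import *
save('wrist','w5.png');save('scene','s5.png');find('scene',['handle_hinge','handle_grip'],1);
a=cv2.imread('pics/s5.png')[110:240,230:370]; a=cv2.resize(a,(452,420))
b=cv2.imread('pics/w5.png')[:,106:454]
cv2.imwrite('pics/c5.png',np.hstack([b,a]))
E
```

```text
time_s: 8.57
tool_pos: [0.4773, -0.1823, 0.1445]
orientation: [[0.995, 0.104, -0.0], [0.104, -0.995, -0.0], [-0.0, 0.0, -1.0]]
force: [-1.9, -0.1, 2.6]
gripper_width: 0.0211
finger_force: 58.5
time_s: 8.82
tool_pos: [0.4774, -0.1823, 0.1444]
orientation: [[0.995, 0.104, -0.0], [0.104, -0.995, -0.0], [-0.0, 0.0, -1.0]]
force: [-3.9, 0.7, 3.5]
gripper_width: 0.0207
finger_force: 58.5
R 0.0578 psi 103.5 Frad -0.1 Ftan 4.0 z 0.1444 q6 1.73 t 8.82
knob in tool [ 0.0014  0.0034 -0.0184] 0.62
scene handle_hinge 0.7 [ 0.4804 -0.1857  0.1203]
scene handle_grip 0.57 [ 0.4784 -0.1827  0.1673]
```

View pics/c5.png

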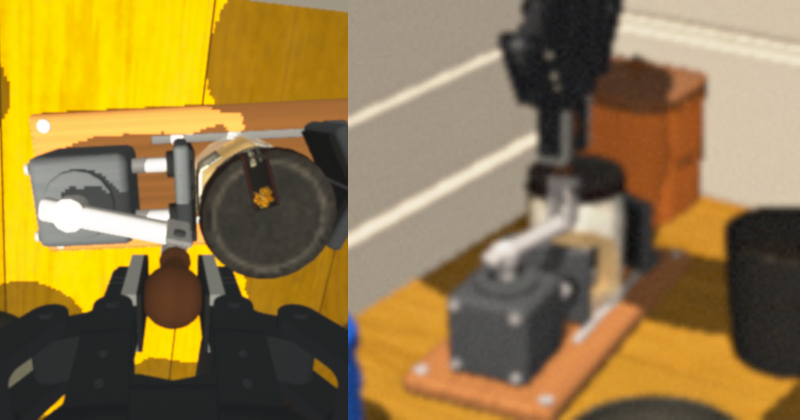

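The knob at (172,300) in the left panel is now centred between the pads, and the handle is upright. I continue in measured steps.

```bash
cat > arc.py <<'E'
import sys
from h import *
def arc(p0,step,n,R=.0578,A=np.array([.485,-.125])):
    O=np.array(state()['orientation']); d=p0-A; a=np.arctan2(d[1],d[0]); p=p0
    for i in range(1,n+1):
        q=A+R*np.array([np.cos(a-i*step),np.sin(a-i*step)]); v=O.T@np.array([*(q-p),0]); print(np.round(v[:2],4).tolist()); p=q
arc(np.array(state()['tool_pos'])[:2],np.radians(float(sys.argv[1])),int(sys.argv[2]))
E
python3 arc.py 12 5
```

```text
[-0.0114, -0.004]
[-0.0103, -0.0063]
[-0.0088, -0.0083]
[-0.0069, -0.01]
[-0.0046, -0.0112]
```

```bash

python3 -m jog '{"fingers":[0.015,0.015,0.015],"dp":[[-0.0114,-0.004,0],[-0.0103,-0.0063,0],[-0.0088,-0.0083,0]],"turn":[[0,0,0],[0,0,0],[0,0,0]]}'
python3 c.py
python3 -m jog '{"fingers":[0.015,0.015],"dp":[[-0.0069,-0.01,0],[-0.0046,-0.0112,0]],"turn":[[0,0,0],[0,0,0]]}'
python3 c.py; python3 arc.py 10 5
```

```text
time_s: 9.5
tool_pos: [0.447, -0.1688, 0.1445]
orientation: [[0.995, 0.104, 0.004], [0.104, -0.995, -0.004], [0.003, 0.005, -1.0]]
force: [5.4, -9.4, -3.1]
gripper_width: 0.0209
finger_force: 59.4
R 0.0580 psi 136.9 Frad 3.6 Ftan -10.3 z 0.1445 q6 1.70 t 9.50
knob in tool [ 0.0055 -0.0024 -0.0236] 0.89
time_s: 9.85
tool_pos: [0.4322, -0.149, 0.1444]
orientation: [[0.995, 0.104, 0.001], [0.104, -0.995, -0.004], [0.001, 0.004, -1.0]]
force: [1.0, -10.2, 0.4]
gripper_width: 0.0209
finger_force: 59.8
R 0.0580 psi 161.5 Frad 3.3 Ftan -9.7 z 0.1444 q6 1.66 t 9.85
knob in tool [ 0.0029  0.0006 -0.0202] 0.83
[-0.0019, -0.0099]
[-0.0004, -0.0101]
[0.0014, -0.01]
[0.0031, -0.0096]
[0.0047, -0.0089]
```

```bash

python3 -m jog '{"fingers":[0.015,0.015],"dp":[[-0.0019,-0.0099,0],[-0.0004,-0.0101,0]],"turn":[[0,0,0],[0,0,0]]}'
python3 c.py; python3 arc.py 10 2
```

```text
time_s: 10.2
tool_pos: [0.427, -0.1292, 0.1444]
orientation: [[0.995, 0.104, -0.001], [0.104, -0.995, -0.004], [-0.001, 0.004, -1.0]]
force: [-0.7, -10.3, 2.0]
gripper_width: 0.0205
finger_force: 60.2
R 0.0582 psi 181.8 Frad 1.4 Ftan -10.2 z 0.1444 q6 1.61 t 10.20
knob in tool [ 0.0001 -0.0013 -0.0225] 0.74
[0.0018, -0.01]
[0.0031, -0.0096]
```

```bash

python3 -m jog '{"fingers":[0.015,0.015],"dp":[[0.0018,-0.01,0],[0.0031,-0.0096,0]],"turn":[[0,0,0],[0,0,0]]}'
python3 c.py; python3 arc.py 10 2; python3 - <<'E'
from h import *
save('wrist','w6.png'); find('wrist',['jar','jaw'],2)
E
```

```text
time_s: 10.55
tool_pos: [0.4284, -0.1092, 0.1442]
orientation: [[0.995, 0.103, -0.004], [0.103, -0.995, -0.004], [-0.004, 0.003, -1.0]]
force: [-8.3, -8.6, 8.1]
gripper_width: 0.0212
finger_force: 60.7
R 0.0588 psi 201.6 Frad 5.7 Ftan -10.5 z 0.1442 q6 1.56 t 10.55
knob in tool [ 0.0031 -0.0003 -0.0196] 0.96
[0.0057, -0.0085]
[0.0062, -0.008]
wrist jar 0.96 [5.225e-01 3.200e-02 2.000e-04]
wrist jar 0.82 [ 0.503  -0.2434  0.0168]
```

View pics/w6.png

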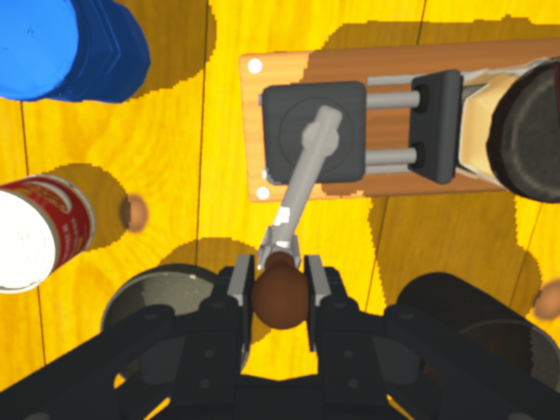

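The wrist view shows the jaw touching the jar (jaw at (437,125), jar at right, shifted along the board). The hub is at (320,137), the fork at (279,245) and the knob is still in the pads.

```bash
cat >> h.py <<'E'
def px(u,v,z,s=None):
    s=s or state(); c=camera_params('wrist');H=np.array(c['hand_eye']);K=np.array(c['intrinsics']);O=np.array(s['orientation'])
    C=O@H[:3,3]+s['tool_pos'];d=O@H[:3,:3]@np.linalg.inv(K)@np.array([u,v,1.]);return C+d*(z-C[2])/d[2]
E
python3 - <<'E'
from h import *
for u,v,z in [(320,137,.099),(318,137,.078),(279,250,.12),(280,292,.163)]: print(u,v,np.round(px(u,v,z),4))
E
python3 c.py
```

```text
320 137 [ 0.4865 -0.1229  0.099 ]
318 137 [ 0.485  -0.1243  0.078 ]
279 250 [ 0.4305 -0.1075  0.12  ]
280 292 [ 0.4307 -0.1078  0.163 ]
R 0.0589 psi 202.7 Frad 5.3 Ftan -5.0 z 0.1442 q6 1.56 t 10.80
knob in tool [ 0.0014  0.0015 -0.019 ] 0.71
```

```bash
sed -i 's/\.485,-\.125/.4855,-.124/' arc.py c.py; python3 arc.py 9 4
```

```text
[0.0052, -0.0077]
[0.0052, -0.0074]
[0.0063, -0.0065]
[0.0073, -0.0054]
```

```bash

python3 -m jog '{"fingers":[0.015,0.015],"dp":[[0.0052,-0.0077,0],[0.0052,-0.0074,0]],"turn":[[0,0,0],[0,0,0]]}'
python3 c.py; python3 arc.py 9 3
```

```text
time_s: 11.15
tool_pos: [0.4355, -0.0925, 0.1441]
orientation: [[0.995, 0.103, -0.007], [0.103, -0.995, -0.002], [-0.007, 0.001, -1.0]]
force: [-12.8, -3.4, 14.0]
gripper_width: 0.0211
finger_force: 61.2
R 0.0591 psi 218.2 Frad 9.0 Ftan -9.7 z 0.1441 q6 1.53 t 11.15
knob in tool [ 0.0011  0.0042 -0.021 ] 0.8
[0.0074, -0.0056]
[0.0072, -0.0055]
[0.008, -0.0043]
```

```bash

python3 -m jog '{"fingers":[0.032,0.032,0.032],"dp":[[0,0,0],[0,0,0],[0,0,0]],"turn":[[0,0,0],[0,0,0],[0,0,0]]}'
python3 c.py; python3 - <<'E'
from h import *
save('wrist','w7.png'); find('scene',['handle_grip','handle_hinge'],1); find('wrist',['handle_grip','handle_hinge','jar'],1)
b=cv2.imread('pics/w7.png');cv2.imwrite('pics/w7c.png',b)
E
```

```text
time_s: 11.62
tool_pos: [0.4393, -0.091, 0.1441]
orientation: [[0.995, 0.104, 0.0], [0.104, -0.995, 0.0], [0.0, -0.0, -1.0]]
force: [-0.0, -0.2, 0.7]
gripper_width: 0.0318
finger_force: 0.0
R 0.0568 psi 221.5 Frad -0.1 Ftan -0.2 z 0.1441 q6 1.53 t 11.62
knob in tool [-0.0016 -0.001  -0.0215] 0.74
scene handle_grip 0.57 [ 0.4784 -0.1827  0.1673]
scene handle_hinge 0.7 [ 0.4804 -0.1857  0.1203]
wrist handle_grip 0.93 [ 0.4353 -0.088   0.1674]
wrist handle_hinge 0.93 [ 0.4332 -0.0903  0.1225]
wrist jar 0.63 [ 0.5044 -0.2419  0.0183]
```

View pics/w7.png

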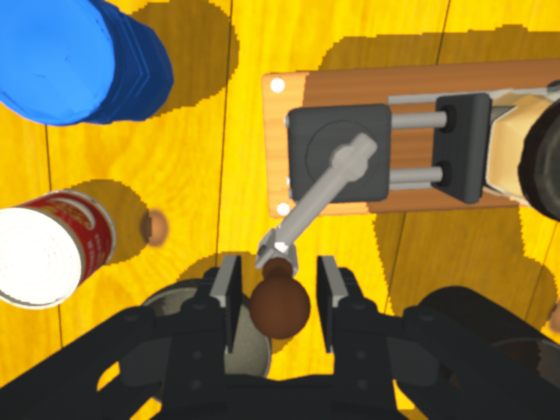

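Knob at (280,305) sits between open fingers; the hub is at (350,158) and the fork at (278,250). Refining the axis before regripping.

```bash
python3 - <<'E'
from h import *
for u,v,z in [(350,158,.099),(346,155,.078),(277,255,.12),(280,305,.165)]: print(u,v,np.round(px(u,v,z),4))
E
```

```text
350 158 [ 0.488  -0.1231  0.099 ]
346 155 [ 0.4871 -0.125   0.078 ]
277 255 [ 0.4382 -0.0899  0.12  ]
280 305 [ 0.4367 -0.0914  0.165 ]
```

```bash

python3 -m jog '{"fingers":[0.04,0.04,0.04,0.04,0.04],"dp":[[-0.0025,0,-0.0015],[0,0,0],[0,0,0],[0,0,0],[0,0,0]],"turn":[[0,0,0],[0,0,10],[0,0,10],[0,0,10],[0,0,10]]}'
python3 -m jog '{"fingers":[0.04,0.04],"dp":[[0,0,0],[0,0,0]],"turn":[[0,0,10],[0,0,0]]}'
sed -i 's/\.4855,-\.124/.486,-.124/;s/R=.0578/R=.060/' arc.py c.py; python3 c.py;python3 - <<'E'
from h import *
save('wrist','w8.png');find('wrist',['handle_grip','handle_hinge','jar','jaw'],1)
E
```

```text
time_s: 12.65
tool_pos: [0.4364, -0.0915, 0.1458]
orientation: [[0.825, -0.565, 0.0], [-0.565, -0.825, -0.0], [0.0, -0.0, -1.0]]
force: [-0.6, -0.7, -0.3]
gripper_width: 0.04
finger_force: 0.0
time_s: 12.9
tool_pos: [0.4364, -0.0915, 0.1458]
orientation: [[0.72, -0.694, 0.0], [-0.694, -0.72, 0.0], [0.0, -0.0, -1.0]]
force: [-0.1, -0.1, 0.4]
gripper_width: 0.0401
finger_force: 0.0
R 0.0593 psi 219.3 Frad 0.0 Ftan -0.1 z 0.1458 q6 0.66 t 12.90
knob in tool [ 0.0023 -0.0004 -0.018 ] 0.78
wrist handle_grip 0.98 [ 0.4386 -0.0926  0.1648]
wrist handle_hinge 0.88 [ 0.4338 -0.0927  0.123 ]
wrist jar 0.97 [ 0.526   0.0338 -0.0015]
```

View pics/w8.png

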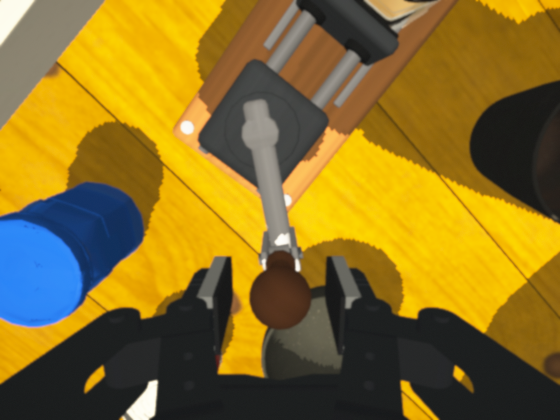

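Knob at (280,297) is centred between the fingers, and the tool is now nearly in line with the arm (hub (260,132), fork (281,245)). Regripping.

```bash

python3 -m jog '{"fingers":[0.015,0.015,0.015,0.015],"dp":[[0,0,0],[0,0,0],[0,0,0],[0,0,0]],"turn":[[0,0,0],[0,0,0],[0,0,0],[0,0,0]]}'
python3 c.py; python3 arc.py 9 3
```

```text
time_s: 13.75
tool_pos: [0.4364, -0.0917, 0.1459]
orientation: [[0.719, -0.695, 0.0], [-0.695, -0.719, -0.001], [0.0, 0.0, -1.0]]
force: [-1.8, -1.1, 4.0]
gripper_width: 0.0207
finger_force: 58.5
R 0.0591 psi 219.1 Frad 0.9 Ftan -1.9 z 0.1459 q6 0.66 t 13.75
knob in tool [-0.001  -0.0006 -0.0169] 0.59
[-0.0019, -0.0092]
[0.0004, -0.0094]
[0.0019, -0.0092]
```

```bash

python3 -m jog '{"fingers":[0.015,0.015],"dp":[[-0.001,-0.0092,0],[0.0002,-0.0094,0]],"turn":[[0,0,0],[0,0,0]]}'
python3 c.py; python3 arc.py 9 2
```

```text
time_s: 14.1
tool_pos: [0.4474, -0.079, 0.1459]
orientation: [[0.719, -0.695, -0.003], [-0.695, -0.719, -0.003], [-0.0, 0.005, -1.0]]
force: [-6.3, -6.7, 7.8]
gripper_width: 0.0214
finger_force: 59.1
R 0.0593 psi 235.3 Frad -1.0 Ftan -9.1 z 0.1459 q6 0.63 t 14.10
knob in tool [-0.0003  0.0018 -0.0196] 0.66
[0.0011, -0.0093]
[0.0032, -0.0088]
```

```bash

python3 -m jog '{"fingers":[0.015,0.015],"dp":[[0.0015,-0.0093,0],[0.0032,-0.0088,0]],"turn":[[0,0,0],[0,0,0]]}'
python3 c.py; python3 arc.py 9 2;python3 - <<'E'
from h import *
find('scene',['jar'],2)if 0 else None
s=state();get_image('wrist');find('wrist',['jar'],2)
E
```

```text
time_s: 14.45
tool_pos: [0.4626, -0.0692, 0.1458]
orientation: [[0.719, -0.695, -0.005], [-0.695, -0.719, -0.003], [-0.002, 0.005, -1.0]]
force: [-10.7, -5.7, 10.2]
gripper_width: 0.0207
finger_force: 59.5
R 0.0596 psi 252.8 Frad -1.0 Ftan -12.1 z 0.1458 q6 0.61 t 14.45
knob in tool [-0.0015 -0.0003 -0.0206] 0.7
[0.0042, -0.0084]
[0.0057, -0.0075]
wrist jar 0.81 [ 0.526   0.0367 -0.0015]
```

```bash

python3 c.py
python3 -m jog '{"fingers":[0.015,0.015],"dp":[[0.001,-0.0025,0],[0.0012,-0.0025,0]],"turn":[[0,0,0],[0,0,0]]}'
python3 c.py; python3 arc.py 4 2
```

```text
R 0.0598 psi 253.9 Frad -1.5 Ftan -8.0 z 0.1459 q6 0.61 t 14.65
knob in tool [-0.002  -0.0008 -0.0194] 0.92
time_s: 15.0
tool_pos: [0.467, -0.0673, 0.1458]
orientation: [[0.719, -0.695, -0.006], [-0.695, -0.719, -0.003], [-0.002, 0.006, -1.0]]
force: [-11.4, -5.8, 10.8]
gripper_width: 0.021
finger_force: 59.6
R 0.0598 psi 257.4 Frad -1.9 Ftan -12.7 z 0.1458 q6 0.61 t 15.00
knob in tool [-0.0014 -0.0008 -0.0185] 0.75
[0.0019, -0.0037]
[0.0023, -0.0035]
```

```bash

python3 -m jog '{"fingers":[0.015,0.015],"dp":[[0,0,0],[0,0,0]],"turn":[[0,0,0],[0,0,0]]}'
python3 c.py;  python3 - <<'E'
from h import *
get_image('side'); find('side',['jar'],2)
E
```

```text
time_s: 15.35
tool_pos: [0.4672, -0.0672, 0.1458]
orientation: [[0.719, -0.695, -0.005], [-0.695, -0.719, -0.003], [-0.002, 0.006, -1.0]]
force: [-10.2, -4.5, 10.6]
gripper_width: 0.0205
finger_force: 59.5
R 0.0599 psi 257.7 Frad -1.1 Ftan -11.1 z 0.1458 q6 0.61 t 15.35
knob in tool [-0.0009  0.0006 -0.02  ] 0.85
side jar 0.77 [ 0.499  -0.2492  0.016 ]
```

```bash

for i in 1 2 3; do python3 -m jog '{"fingers":[0.015],"dp":[[0,0,0]],"turn":[[0,0,0]]}' >/dev/null; python3 c.py | head -1; done
```

```text
R 0.0599 psi 257.7 Frad -1.9 Ftan -10.8 z 0.1458 q6 0.61 t 15.68
R 0.0599 psi 257.7 Frad -1.2 Ftan -10.6 z 0.1458 q6 0.61 t 15.90
R 0.0599 psi 257.7 Frad -0.7 Ftan -11.2 z 0.1458 q6 0.61 t 16.12
```

The grip is firm, roughly 3–6 N above free running. Next I release, turn the tool into line with the arm and check.

```bash

python3 -m jog '{"fingers":[0.035,0.04,0.04,0.04,0.04],"dp":[[0,0,0],[0,0,0],[0,0,0],[0,0,0],[0,0,0]],"turn":[[0,0,0],[0,0,0],[0,0,9],[0,0,9],[0,0,9]]}'
python3 -m jog '{"fingers":[0.04],"dp":[[0,0,0]],"turn":[[0,0,0]]}'
python3 c.py; python3 - <<'E'
from h import *
save('wrist','w9.png');find('wrist',['handle_grip','handle_hinge'],1)
E
```

```text
time_s: 16.85
tool_pos: [0.4703, -0.0652, 0.1454]
orientation: [[0.32, -0.947, 0.0], [-0.947, -0.32, 0.001], [-0.001, -0.001, -1.0]]
force: [-0.0, -0.4, 0.0]
gripper_width: 0.0401
finger_force: 0.0
time_s: 16.98
tool_pos: [0.4702, -0.0653, 0.1455]
orientation: [[0.326, -0.945, 0.0], [-0.945, -0.326, 0.001], [-0.0, -0.0, -1.0]]
force: [-0.4, 0.8, -0.4]
gripper_width: 0.04
finger_force: 0.0
R 0.0608 psi 260.9 Frad 0.9 Ftan -0.1 z 0.1455 q6 0.14 t 16.98
knob in tool [-0.0008  0.0038 -0.0211] 0.88
wrist handle_grip 0.94 [ 0.4663 -0.0641  0.1645]
wrist handle_hinge 0.81 [ 0.4663 -0.0662  0.1193]
```

View pics/w9.png

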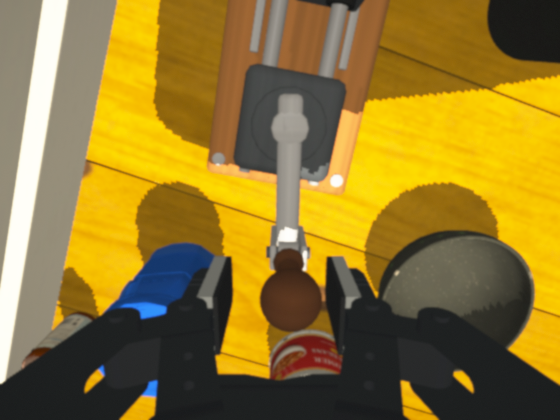

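The arm (hub (290,125), fork (289,245)) is in line with tool x, and the knob at (290,300) is about 4 mm to tool +y. I centre, grip and start folding.

```bash

python3 -m jog '{"fingers":[0.04,0.04,0.015,0.015,0.015],"dp":[[-0.0005,0.0042,0],[0,0,0],[0,0,0],[0,0,0],[0,0,0]],"turn":[[0,0,0],[0,0,0],[0,0,0],[0,0,0],[0,0,0]]}'
python3 -m jog '{"fingers":[0.015],"dp":[[0,0,0]],"turn":[[0,0,0]]}'
python3 c.py
python3 -m jog '{"fingers":[0.015,0.015,0.015],"dp":[[0.0138,0,0.0027],[0.0123,0,0.0068],[0,0,0]],"turn":[[0,0,0],[0,0,0],[0,0,0]]}'
python3 c.py
```

```text
time_s: 17.85
tool_pos: [0.4658, -0.0667, 0.146]
orientation: [[0.325, -0.946, 0.0], [-0.946, -0.325, -0.0], [0.0, -0.0, -1.0]]
force: [-0.8, 0.2, 3.2]
gripper_width: 0.0208
finger_force: 58.5
time_s: 17.98
tool_pos: [0.4658, -0.0667, 0.1459]
orientation: [[0.325, -0.946, 0.0], [-0.946, -0.325, -0.0], [0.0, -0.0, -1.0]]
force: [-1.4, 0.4, 3.8]
gripper_width: 0.0205
finger_force: 58.5
R 0.0608 psi 256.6 Frad 0.9 Ftan -1.1 z 0.1459 q6 0.14 t 17.98
knob in tool [-0.0014 -0.0025 -0.0193] 0.67
time_s: 18.45
tool_pos: [0.4739, -0.0914, 0.1356]
orientation: [[0.324, -0.946, -0.001], [-0.946, -0.324, 0.001], [-0.001, 0.001, -1.0]]
force: [-0.8, 1.6, 1.6]
gripper_width: 0.0214
finger_force: 62.7
R 0.0348 psi 255.7 Frad 1.8 Ftan -0.2 z 0.1356 q6 0.20 t 18.45
knob in tool [-0.002  -0.0028 -0.0202] 0.8
```

```bash

python3 -m jog '{"fingers":[0.015,0.015,0.015,0.015,0.015],"dp":[[0.0096,0,0.0103],[0.006,0,0.0128],[0.0017,0,0.011],[0,0,0],[0,0,0]],"turn":[[0,0,0],[0,0,0],[0,0,0],[0,0,0],[0,0,0]]}'
python3 c.py
```

```text
time_s: 19.18
tool_pos: [0.479, -0.1071, 0.1019]
orientation: [[0.325, -0.946, -0.002], [-0.946, -0.325, 0.001], [-0.001, 0.001, -1.0]]
force: [-2.8, 4.0, 1.2]
gripper_width: 0.0211
finger_force: 68.6
R 0.0182 psi 253.6 Frad 4.8 Ftan -1.0 z 0.1019 q6 0.23 t 19.18
knob in tool [ 0.0012 -0.002  -0.029 ] 0.89
```

```bash

python3 -m jog '{"fingers":[0.045,0.045,0.045,0.045,0.045],"dp":[[0,0,0],[0,0,0],[0,0,-0.03],[0,0,-0.05],[-0.03,0,-0.05]],"turn":[[0,0,0],[0,0,0],[0,0,0],[0,0,0],[0,0,0]]}'
python3 -m jog '{"fingers":[0.045,0.045],"dp":[[-0.02,0,-0.03],[0,0,0]],"turn":[[0,0,0],[0,0,0]]}'
python3 - <<'E'
from h import *
b=save('wrist','w10.png');find('wrist',['handle_grip','handle_hinge','jar','jaw'],1)
a=save('scene','s10.png');find('scene',['handle_grip','handle_hinge','tin','mug'],1);find('scene',['jar'],2)
a=a[110:240,230:370]; a=cv2.resize(a,(452,420))
cv2.imwrite('pics/c10.png',np.hstack([b[:,106:454],a])[:,:,::-1])
E
```

```text
time_s: 19.9
tool_pos: [0.4704, -0.0802, 0.2336]
orientation: [[0.323, -0.947, 0.0], [-0.947, -0.323, -0.001], [0.001, -0.0, -1.0]]
force: [1.7, 1.4, -0.2]
gripper_width: 0.045
finger_force: 0.0
time_s: 20.15
tool_pos: [0.465, -0.0597, 0.2653]
orientation: [[0.326, -0.945, 0.007], [-0.945, -0.326, 0.0], [0.002, -0.007, -1.0]]
force: [0.1, -0.4, 0.6]
gripper_width: 0.0449
finger_force: 0.0
wrist handle_grip 0.71 [ 0.479  -0.1105  0.1255]
wrist handle_hinge 0.56 [ 0.4639 -0.0689  0.1164]
wrist jar 0.89 [ 0.5239  0.0324 -0.0053]
scene handle_grip 0.75 [ 0.479  -0.1086  0.1381]
scene handle_hinge 0.67 [ 0.4666 -0.0676  0.1223]
scene tin 0.62 [0.3901 0.0785 0.003 ]
scene mug 0.79 [ 0.3321 -0.2703  0.0031]
scene jar 0.78 [ 0.5207  0.0371 -0.0009]
```

View pics/c10.png

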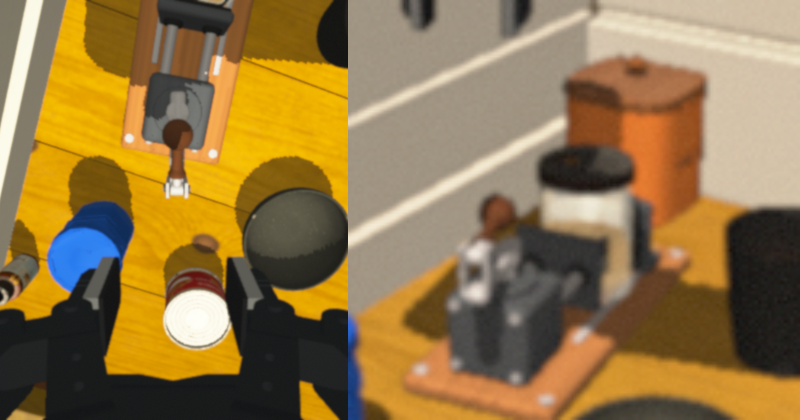

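The left panel shows the handle lying over the arm (knob (177,133), fork (177,187)). The right panel suggests the knob may stand slightly high (497,215), so I'll press it down from above with shut fingers.

```bash

python3 -m jog '{"fingers":[0,0,0,0,0],"dp":[[0.027,0.001,0],[0.025,0.001,0.02],[0,0,0.05],[0,0,0.02],[0,0,0]],"turn":[[0,0,0],[0,0,0],[0,0,0],[0,0,0],[0,0,0]]}'
python3 -m jog '{"fingers":[0,0,0],"dp":[[0,0,0.008],[0,0,0.008],[0,0,0]],"turn":[[0,0,0],[0,0,0],[0,0,0]]}'
```

```text
time_s: 21.32
tool_pos: [0.4775, -0.1104, 0.1707]
orientation: [[0.325, -0.946, -0.004], [-0.946, -0.325, -0.0], [-0.001, 0.004, -1.0]]
force: [0.4, 0.4, 1.3]
gripper_width: -0.0001
finger_force: 0.0
time_s: 21.7
tool_pos: [0.4784, -0.1101, 0.1558]
orientation: [[0.325, -0.946, -0.001], [-0.946, -0.325, 0.0], [-0.0, 0.0, -1.0]]
force: [0.0, -0.2, -0.0]
gripper_width: 0.0004
finger_force: 0.0
```

```bash

python3 -m jog '{"fingers":[0,0],"dp":[[0,0,0.008],[0,0,0.006]],"turn":[[0,0,0],[0,0,0]]}'|sed -n '2p;4p'
python3 -m jog '{"fingers":[0,0],"dp":[[0,0,0.005],[0,0,0]],"turn":[[0,0,0],[0,0,0]]}'|sed -n '2p;4p'
python3 -m jog '{"fingers":[0,0],"dp":[[0,0,0.003],[0,0,0]],"turn":[[0,0,0],[0,0,0]]}'|sed -n '2p;4p'
```

```text
tool_pos: [0.4785, -0.1102, 0.1417]
force: [1.0, -0.7, 1.0]
tool_pos: [0.4783, -0.1102, 0.1366]
force: [0.2, 0.0, -0.7]
tool_pos: [0.4785, -0.1102, 0.134]
force: [0.5, 0.7, 0.1]
```

```bash

python3 -m jog '{"fingers":[0,0],"dp":[[0,0,0.003],[0,0,0]],"turn":[[0,0,0],[0,0,0]]}'|sed -n '2p;4p'
python3 -m jog '{"fingers":[0,0],"dp":[[0,0,0.002],[0,0,0]],"turn":[[0,0,0],[0,0,0]]}'|sed -n '2p;4p'
```

```text
tool_pos: [0.479, -0.1103, 0.1315]
force: [-0.2, -0.9, 2.2]
tool_pos: [0.4799, -0.1102, 0.1307]
force: [-0.1, 0.5, 9.2]
```

Firm contact at z = 0.131 confirms the handle is flat. Backing off and handing in.

```bash

python3 -m jog '{"fingers":[0,0,0,0,0],"dp":[[0,0,-0.02],[0,0,-0.05],[0,0,-0.05],[0,0,-0.03],[0,0,0]],"turn":[[0,0,0],[0,0,0],[0,0,0],[0,0,0],[0,0,0]]}'
python3 -m jog '{"fingers":[0,0,0],"dp":[[0,0,0],[0,0,0],[0,0,0]],"turn":[[0,0,0],[0,0,0],[0,0,0]]}'|head -2
python3 - <<'E'
from h import *
get_image('side');find('side',['jar','tin','mug','handle_hinge'],1); print(job_done())
E
```

```text
time_s: 23.58
tool_pos: [0.4795, -0.1101, 0.2812]
orientation: [[0.325, -0.946, 0.005], [-0.946, -0.325, 0.0], [0.001, -0.004, -1.0]]
force: [-0.4, 0.1, -1.4]
gripper_width: 0.0003
finger_force: 0.0
time_s: 23.95
tool_pos: [0.4782, -0.1102, 0.2783]
side jar 0.9 [ 0.5001 -0.2512  0.0158]
side tin 0.73 [3.894e-01 8.130e-02 3.000e-04]
side mug 0.92 [ 0.3353 -0.2726 -0.005 ]
side handle_hinge 0.57 [ 0.4777 -0.1103  0.1222]
the job is handed in; nothing more can be done
None
```

I handed the job in at about 24 s: jar clamped at an estimated 3–6 N above free running, judged from wrist force since jaw force can't be read directly; handle pressed flat on the arm, robot clear, tin and mug within a few mm of where they started, and no verdict was returned.

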